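# Press the foil onto a deep-well plate

### The job

Push the plate carriage fully home under the bench press's overhanging bridge. Then pull the side lever down until it latches in its third notch, no further (the fourth notch would crack the plate), and let go so that the notch holds it. Finally press the release button beside the lever so that the lever springs all the way back up, leaving the carriage home and the other things on the bench where they are.

Things in the scene. Friction and masses are not known exactly. Their poses are not given: they have to be found in the camera images.
- press: Beige bench press fixed to the table, 295 x 176 mm, 165 mm high. Origin on the table below the lever's hinge line, mid-width; x points from its front (robot side) to its back, y to its left. Side cheeks and overhanging bridge fill x -0.040 to 0.095, y within +-0.088 m, up to 165 mm; the bridge's underside is at 137 mm. The open front with rails is at x -0.20 to -0.04.
- carriage (a joint): Travel of the plate carriage along press +x: 0 = fully out towards the front, 0.080 m = fully home against the stop under the bridge. Stays where it is left; about 3 N moves it. A white 127 x 86 mm deep-well plate with foil on top is clipped on it.
- carriage_tab (a point): Centre of the top edge of the carriage's black upright tab, 60 mm wide (press y), 12 mm thick (press x) and 45 mm tall, top 70 mm above the table. Free space 35 mm or more before and behind it. Fully home it is 105 mm in front of the press origin.
- lever (a joint): Steel lever on the press's left (+y) side: 0 = at rest, 60 degrees above level, leaning to the front; grows as the grip is pulled forward and down. A spring pulls it back (4 N at the grip). A pawl drops into notches at 0.262, 0.524, 0.785 (third, lever 15 degrees above level) and 1.047 rad (fourth, level) once the lever passes each. Four dark studs on the arc beside it mark the notches.
- lever_grip (a point): Middle of the free part of the lever's black round grip bar, 16 mm diameter, along press y, sticking out to the left of the lever arm; free for 45 mm on either side. It is 150 mm from the hinge line and turns about the point lever_hinge.
- lever_hinge (a point): Point of the lever's hinge line level with the middle of the grip, 110 mm above the table, 160 mm to the left (+y) of the press origin. Fixed to the press.
- release (a joint): Travel of the release button, straight down: 0 = up, 0.008 m = fully down. Springy, fully down takes about 5 N; the pawl lets the lever go at about 0.005. The button also dips by itself while the lever clicks from notch to notch.
- release_top (a point): Centre of the top of the white round release button, 28 mm diameter, on a dark post 40 x 36 mm on the press's left side behind the lever's hinge, 121 mm above the table when up; 34 mm behind and 132 mm to the left of the press origin. Press it straight down.
- tip_box: Bystander: dark tip box with clear lid, 124 x 86 x 68 mm; origin under its centre.
- bottle_a: Bystander: clear glass bottle, 68 mm diameter, 150 mm tall; origin under its centre.
- bottle_b: Bystander: amber jar, 60 mm diameter, 120 mm tall; origin under its centre.
- beaker: Bystander: white plastic beaker, 90 mm diameter, 110 mm tall; origin under its centre.
- pipette: Bystander: hand pipette lying down, 220 mm long, 26 mm thick; origin on the table under its middle.

How it is judged:
On the way, in this order (a step that is already met when the one before it is completed fails the run):
1. the carriage is fully home (within 4 mm of its stop) while the lever is still at rest (value of joint carriage above 0.076 m and value of joint lever below 0.1 rad), for 0.2 s.
2. the lever is latched in its third notch: between 0.75 and 0.95 rad with the pawl dropped in (button up) (value of joint carriage above 0.076 m and value of joint lever between 0.75 and 0.95 rad and value of joint release below 0.0015 m), for 0.4 s.
3. the release button is pressed while the lever is held by its third notch (value of joint carriage above 0.076 m and value of joint release above 0.003 m and value of joint lever above 0.7 rad).
At the end, for the whole second after the job is handed in: The carriage is within 4 mm of fully home, the lever is back at rest (under 0.05 rad), the release button is up, after the lever had been latched in its third notch and released with the button (value of joint carriage above 0.076 m and value of joint lever below 0.05 rad and value of joint release below 0.0015 m); the robot touches nothing.
It fails at once if the lever is pulled to the fourth notch (beyond 1.03 rad) (value of joint lever above 1.03 rad).
It fails at once if a bystander is moved by more than 30 mm or tipped over (distance of any of tip_box, bottle_a, bottle_b, beaker, pipette from where it was at the start of the episode above 0.03 m or angle between any of tip_box, bottle_a, bottle_b, beaker's own z axis and vertical above 0.5 rad).
It also fails if it takes over 58 s, if anything falls off the work surface, if the arm or the gripper's body presses on something with over 40 N, if the wrist force passes 120 N, or if a joint passes its speed limit or range.

### The arm

A 6-joint arm with a two-finger parallel gripper is mounted at the origin on the work surface. World frame = base frame: x ahead of the robot, y to its left, z up, the work surface at z = 0. Lengths are in m, angles in rad, forces in N, time in s.
With the tool pointing down it reaches from about 0.4 to 0.925 m from the base axis. Payload 12.5 kg.
Tool frame: the origin (TCP) lies on the centre line of the jaws, within the pads' length; the fingertips stand 19 mm ahead of it and the grasp point (between the pads) is the TCP; z points along the fingers, y is the line along which they close (so a half turn about z gives the same grasp; the last joint's range is limited). The gripper opens to 95 mm and grips with 3 to 60 N. Pads are 20 mm wide; open, the fingers measure 119 mm over their backs; the gripper's body (75 mm by 180 mm) begins 59 mm behind the grasp point.
Start: joints at [1.163, 0.491, 1.559, -0, 1.092, -0.106], TCP at [0.186, 0.597, 0.234] pointing down, gripper open.
Joint ranges: [-3.1, 3.1], [-0.84, 2.19], [0.05, 2.79], [-1.13, 4.28], [0.06, 2.93], [-2.69, 2.69]. Speed limits (rad/s): [2.22, 2.22, 2.79, 3.14, 3.14, 3.14].

### API

Orientations are given as a 3x3 rotation matrix whose columns are the frame's x, y, z axes.
In Python, from workcell import r, grab_frame gives the robot as it stands.
- The arm moves only by the tool arm_command, never from a script. Its argument "increments" is a list of rows, each an object of numbers: "claw": the opening, from -1 (shut) to 1 (fully open); "x", "y", "z": the shift along the world's x, y, z in units of 40 mm (1.0 is 40 mm); "spin": the turn about the world's z in units of 180 degrees (1.0 is 180 degrees). A call has 1 to 5 rows; each row shifts and turns the commanded pose from where the row before left it; what a row does not reach is not made up. A row lasts 1/12 s, in which the tool goes at most 41.7 mm and 7.16 degrees, less where a joint would pass 70% of its speed; a pose out of reach is approached as far as the arm can. A call with a number of a shift or a turn outside -1 to 1 is refused whole. A call with a gripper value outside its range is refused whole. The fingers move at their own pace and stop on an object; the grip force is fixed at half the most. Time passes only in rows, so rows that do not move let the fingers close. It gives the time, the measured TCP pose, the force, the opening and the grip force at its end, in the units of the state.
- r.get_obs(): the state, without advancing time (a new reading comes with each control period).
- grab_frame(name): name is "side" or "top" or "wrist"; returns a dict with "frame" (420x560x3 uint8, red, green, blue), "fx", "fy", "cx", "cy" (pixels), "origin" and "attitude" of the camera in the world. Camera axes: x right, y up, looking along -z (the intrinsics and any distortion apply to the point x, -y, -z); pixel columns grow to the right and rows downward; lengths in m; the calibration is good to about 2 mm. The wrist camera is an equidistant fisheye: a pixel r from the principal point sees the ray r / f radians off the axis. A picture is of the moment at which its call begins. There is no depth.
- r.finish_job(): hands the job in; it is judged then, once.
The state is a dict: "time": time; "joint_positions": joint angles; "joint_vel": joint speeds; "joint_efforts": joint torques, N m; "position": TCP position; "ee_rot": TCP orientation; "ft_force": force on the tool from outside, world axes, zero at the start; "wrist_torque": the same for the moment, N m; "grip_width": finger opening in m; "gripper_force": force on a finger pad.
Only numpy, scipy, OpenCV 4.12 (cv2) and the standard library are available. Lean on these libraries where they do the work, as an engineer would, in place of code of your own. Each camera call takes 0.05 s, during which the arm holds its last target. There are 200 camera calls.

## Working session

There is one attempt and no reset: what is moved stays moved. The work goes in short steps, Python scripts to look and compute and a tool call to move; the robot and the scene stay as the last step left them, time stands still between calls to the robot, and variables do not carry over. Pictures are saved under pics/ and viewed, at most 10 in all, crops included, and the job is handed in when it is done.

Besides the shell and the picture viewer there is one more tool, called after ">>>" as name([rows], argument=value, ...), one row to a line, values as JSON. arm_command: Moves the arm, as the interface text tells. Shifts and turns lie within -1 to 1; 1 stands for 40 mm of shift or 180 degrees of turn. Its arguments: {"type":"object","properties":{"increments":{"type":"array","items":{"type":"object","properties":{"claw":{"type":"number"},"x":{"type":"number","minimum":-1,"maximum":1},"y":{"type":"number","minimum":-1,"maximum":1},"z":{"type":"number","minimum":-1,"maximum":1},"spin":{"type":"number","minimum":-1,"maximum":1}}}}},"required":["increments"]}

```bash
mkdir -p pics
cat > h.py <<'E'
from workcell import r, grab_frame
import cv2, numpy as np
def snap(n,f):
    d=grab_frame(n); cv2.imwrite(f,cv2.cvtColor(d['frame'],cv2.COLOR_RGB2BGR))
    np.savez(f[:-4]+'.npz',**{k:d[k] for k in d}); return d
def back(d,u,v,z):
    R=np.array(d['attitude']);o=np.array(d['origin'])
    ray=R@np.array([(u-d['cx'])/d['fx'],-(v-d['cy'])/d['fy'],-1.0])
    return o+ray*(z-o[2])/ray[2]
def proj(d,p):
    q=np.array(d['attitude']).T@(np.array(p)-np.array(d['origin']))
    return [float(d['cx']-d['fx']*q[0]/q[2]),float(d['cy']+d['fy']*q[1]/q[2])]
E
python3 - <<'E'
from h import *
for n in('top','side'):
    d=snap(n,f'pics/{n}0.png');print(n,d['origin'],np.round(d['attitude'],3).tolist(),d['fx'],d['cx'],d['cy'],[k for k in d])
o=r.get_obs();print(o['time'],o['position'],o['ee_rot'],o['ft_force'],o['grip_width'])
E
```

```text
top [0.50321355 0.04253635 1.13431851] [[-0.008, 0.996, -0.083], [-1.0, -0.008, 0.011], [0.01, 0.083, 0.996]] 455.71244480683754 276.65048133912336 209.7715559115106 ['frame', 'fx', 'fy', 'cx', 'cy', 'origin', 'attitude']
side [ 0.46037858 -0.62906645  0.85641457] [[0.986, 0.111, -0.125], [-0.167, 0.71, -0.684], [0.013, 0.696, 0.718]] 418.58418007074596 277.0270990692511 212.58497514604903 ['frame', 'fx', 'fy', 'cx', 'cy', 'origin', 'attitude']
0.1 [0.18567408 0.59657724 0.23311213] [[-9.54806508e-01  2.97227834e-01 -3.84260458e-04]
 [ 2.97228068e-01  9.54806071e-01 -9.18342850e-04]
 [ 9.39371616e-05 -9.91052722e-04 -9.99999504e-01]] [-1.243761   -0.84083837  0.28384982] 0.09524321706333003
```

View pics/top0.png

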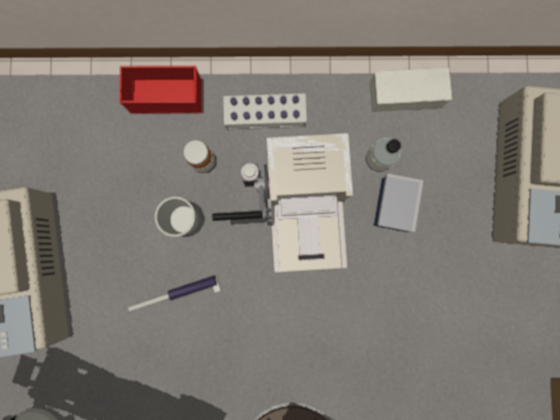

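View pics/side0.png

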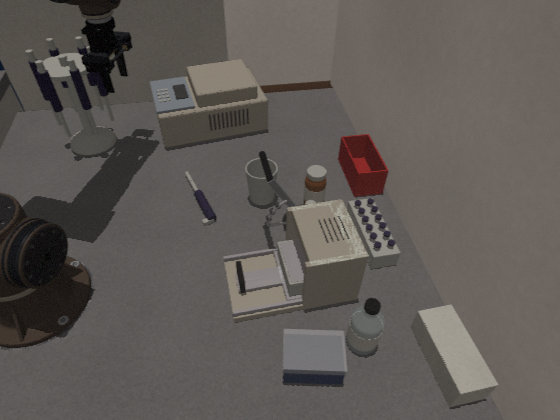

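The top view shows the tab at about (311,257), the grip bar from (213,216) to (265,214), the button at (250,172) and the roof corners near (267,137) and (349,135). The beaker is beside the grip at (177,217). I'll zoom in on both views.

Run:
```python
import cv2
a=cv2.imread('pics/top0.png')[125:280,200:360];b=cv2.imread('pics/side0.png')[140:325,215:385]
cv2.imwrite('pics/c1.png',cv2.resize(a,None,fx=3.8,fy=3.8,interpolation=2));cv2.imwrite('pics/c2.png',cv2.resize(b,None,fx=3.2,fy=3.2,interpolation=2))
```

```text
(no output)
```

View pics/c1.png

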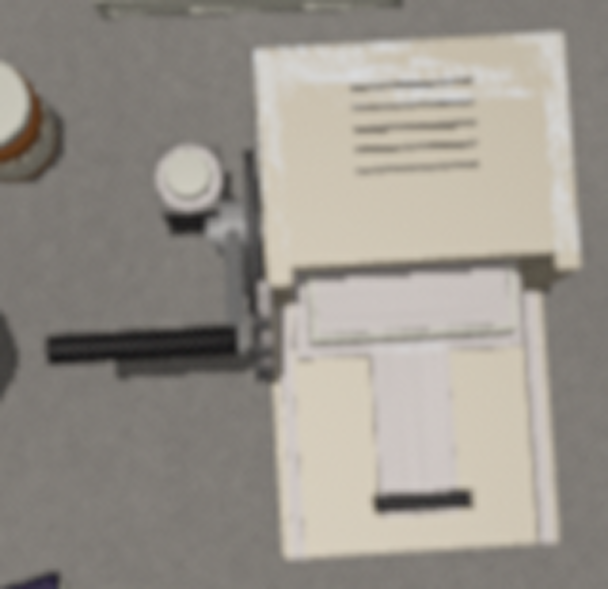

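View pics/c2.png

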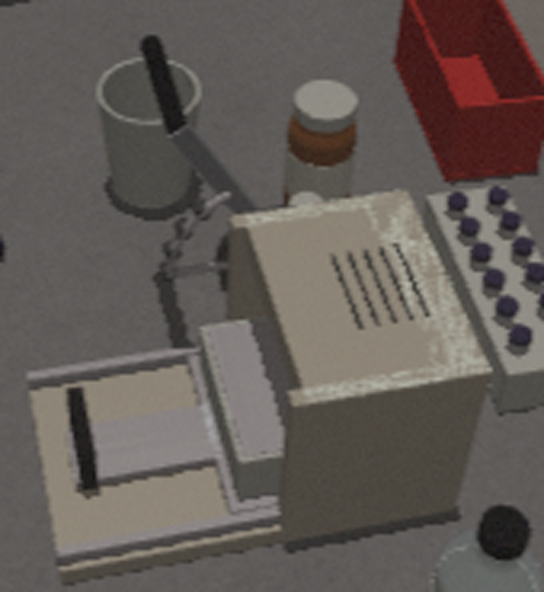

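```bash
cat > fit.py <<'E'
from h import *
from scipy.optimize import least_squares
T=dict(np.load('pics/top0.npz'));S=dict(np.load('pics/side0.npz'))
t=lambda x,y:(200+x/3.8-.4,125+y/3.8-.4); s=lambda x,y:(215+x/3.2-.4,140+y/3.2-.4)
P=[(T,t(253,47),(.095,.088,.165)),(T,t(563,33),(.095,-.088,.165)),(T,t(580,268),(-.04,-.088,.165)),(T,t(268,285),(-.04,.088,.165)),
(T,t(190,174),(.034,.132,.121)),(T,t(142,344),(-.075,.160,.240)),
(S,s(229,217),(-.04,.088,.165)),(S,s(290,399),(-.04,-.088,.165)),(S,s(489,371),(.095,-.088,.165)),(S,s(405,193),(.095,.088,.165)),(S,s(163,82),(-.075,.160,.240))]
W=lambda q,p:np.array([q[0]+np.cos(q[2])*p[0]-np.sin(q[2])*p[1],q[1]+np.sin(q[2])*p[0]+np.cos(q[2])*p[1],p[2]])
f=lambda q:np.concatenate([np.array(proj(d,W(q,p)))-uv for d,uv,p in P])
q=least_squares(f,[.75,0,0.05],loss='soft_l1').x
if __name__=='__main__':
    print(q,np.degrees(q[2]));print(np.round(f(q).reshape(-1,2),1).tolist())
    c,s_=np.cos(q[2]),np.sin(q[2]);M=np.array([[c,s_],[-s_,c]])
    for n,b in(('tabT',back(T,*t(423,496),.07)),('tabS',back(S,*s(83,440),.07)),('btnT',back(T,*t(190,174),.121)),('beakerT',back(T,176,216,.11))):
        print(n,b.round(4),(M@(b[:2]-q[:2])).round(4))
    for n,p in(('tabhome',(-.105,0,.07)),('hinge',(0,.16,.11)),('grip0',(-.075,.16,.24)),('grip45',(-.1449,.16,.1488)),('btn',(.034,.132,.121))):print(n,W(q,p).round(4))
E
python3 fit.py
```

```text
[ 0.64983248 -0.04113227  0.04813739] 2.7580690992676145
[[0.8, 0.9], [0.3, 0.3], [0.2, 0.2], [0.3, 0.3], [-0.5, -0.1], [-2.3, 0.4], [0.2, -0.7], [0.9, 2.1], [0.8, 0.2], [0.4, -1.3], [-0.1, -0.9]]
tabT [ 0.4858 -0.0482  0.07  ] [-0.1642  0.0008]
tabS [ 0.4815 -0.0684  0.07  ] [-0.1695 -0.0191]
btnT [0.6772 0.0912 0.121 ] [0.0337 0.1309]
beakerT [0.5765 0.2575 0.11  ] [-0.0588  0.3018]
tabhome [ 0.545  -0.0462  0.07  ]
hinge [0.6421 0.1187 0.11  ]
grip0 [0.5672 0.1151 0.24  ]
grip45 [0.4974 0.1117 0.1488]
btn [0.6774 0.0924 0.121 ]
```

>>> arm_command([
  {"x": 0.45, "y": -0.68, "spin": 0.014, "claw": -1},
  {"x": 0.45, "y": -0.68, "spin": 0.014, "claw": -1},
  {"x": 0.45, "y": -0.68, "spin": 0.014, "claw": -1},
  {"x": 0.45, "y": -0.68, "spin": 0.014, "claw": -1},
  {"x": 0.45, "y": -0.68, "spin": 0.014, "claw": -1},
])

```text
invalid input
```

>>> arm_command([
  {"x": 0.45, "y": -0.68, "spin": 0.014, "claw": -1},
  {"x": 0.45, "y": -0.68, "spin": 0.014, "claw": -1},
  {"x": 0.45, "y": -0.68, "spin": 0.014, "claw": -1},
  {"x": 0.25, "y": -0.8, "claw": -1},
  {"x": 0.25, "y": -0.8, "claw": -1},
])

```text
invalid input
```

>>> arm_command([
  {"x": 0.25, "y": -0.8, "claw": -1},
  {"x": 0.25, "y": -0.8, "claw": -1},
  {"x": 0.25, "y": -0.8, "claw": -1},
  {"x": 0.25, "y": -0.8, "claw": -1},
  {"x": 0.25, "y": -0.8, "claw": -1},
])

```text
invalid input
```

>>> arm_command([
  {"x": 0.25, "y": -0.8, "claw": -1},
  {"x": 0.25, "y": -0.8, "claw": -1},
  {"x": 0.25, "y": -0.8, "claw": -1},
  {"claw": -1},
  {"claw": -1},
])

```text
invalid input
```

>>> arm_command([
  {"x": 0.45, "y": -0.68, "z": 0.0, "spin": 0.014, "claw": -1},
  {"x": 0.45, "y": -0.68, "z": 0.0, "spin": 0.014, "claw": -1},
  {"x": 0.45, "y": -0.68, "z": 0.0, "spin": 0.014, "claw": -1},
  {"x": 0.45, "y": -0.68, "z": 0.0, "spin": 0.014, "claw": -1},
  {"x": 0.45, "y": -0.68, "z": 0.0, "spin": 0.014, "claw": -1},
])

```text
time: 0.52
position: [0.2762, 0.4593, 0.2334]
ee_rot: [[-0.997, 0.079, -0.0], [0.079, 0.997, -0.0], [0.0, -0.0, -1.0]]
ft_force: [1.0, 0.2, 0.0]
grip_width: 0.0673
gripper_force: 0.0
```

>>> arm_command([
  {"x": 0.45, "y": -0.68, "z": 0, "spin": 0.014, "claw": -1},
  {"x": 0.45, "y": -0.68, "z": 0, "spin": 0.014, "claw": -1},
  {"x": 0.45, "y": -0.68, "z": 0, "spin": 0.014, "claw": -1},
  {"x": 0.25, "y": -0.8, "z": 0, "spin": 0, "claw": -1},
  {"x": 0.25, "y": -0.8, "z": 0, "spin": 0, "claw": -1},
])

```text
time: 0.93
position: [0.3502, 0.3137, 0.2334]
ee_rot: [[-0.999, -0.05, -0.0], [-0.05, 0.999, -0.0], [0.0, -0.0, -1.0]]
ft_force: [0.7, -0.0, -0.1]
grip_width: 0.0338
gripper_force: 0.0
```

>>> arm_command([
  {"x": 0.25, "y": -0.8, "z": 0, "spin": 0, "claw": -1},
  {"x": 0.25, "y": -0.8, "z": 0, "spin": 0, "claw": -1},
  {"x": 0.25, "y": -0.8, "z": 0, "spin": 0, "claw": -1},
  {"x": 0.25, "y": -0.8, "z": 0, "spin": 0, "claw": -1},
  {"x": 0.25, "y": -0.8, "z": 0, "spin": 0, "claw": -1},
])

```text
time: 1.35
position: [0.3998, 0.1536, 0.2336]
ee_rot: [[-0.999, -0.05, -0.0], [-0.05, 0.999, 0.0], [0.0, 0.0, -1.0]]
ft_force: [0.4, 0.5, 1.0]
grip_width: 0.0027
gripper_force: 0.0
```

>>> arm_command([
  {"x": 0.25, "y": -0.8, "z": 0, "spin": 0, "claw": -1},
  {"x": 0.25, "y": -0.8, "z": 0, "spin": 0, "claw": -1},
  {"x": 0.25, "y": -0.8, "z": 0, "spin": 0, "claw": -1},
  {"x": 0, "y": 0, "z": 0, "spin": 0, "claw": -1},
  {"x": 0, "y": 0, "z": 0, "spin": 0, "claw": -1},
])

```text
time: 1.77
position: [0.43, 0.0579, 0.2334]
ee_rot: [[-0.999, -0.047, -0.0], [-0.047, 0.999, 0.0], [0.0, 0.0, -1.0]]
ft_force: [0.0, 0.0, 0.5]
grip_width: 0.0003
gripper_force: 0.0
```

>>> arm_command([
  {"x": 0.125, "y": -0.75, "z": 0, "spin": 0, "claw": -1},
  {"x": 0.125, "y": -0.75, "z": 0, "spin": 0, "claw": -1},
  {"x": 0.125, "y": -0.75, "z": 0, "spin": 0, "claw": -1},
  {"x": 0.125, "y": -0.75, "z": 0, "spin": 0, "claw": -1},
  {"x": 0, "y": 0, "z": 0, "spin": 0, "claw": -1},
])

```text
time: 2.18
position: [0.4506, -0.0632, 0.2336]
ee_rot: [[-0.999, -0.049, 0.0], [-0.049, 0.999, -0.001], [-0.0, -0.001, -1.0]]
ft_force: [-0.7, 1.6, -1.0]
grip_width: 0.0004
gripper_force: 0.0
```

>>> arm_command([
  {"x": 0, "y": 0, "z": -0.8, "spin": 0, "claw": -1},
  {"x": 0, "y": 0, "z": -0.8, "spin": 0, "claw": -1},
  {"x": 0, "y": 0, "z": -0.8, "spin": 0, "claw": -1},
  {"x": 0, "y": 0, "z": -0.8, "spin": 0, "claw": -1},
  {"x": 0, "y": 0, "z": -0.8, "spin": 0, "claw": -1},
])

```text
time: 2.6
position: [0.4495, -0.0593, 0.0725]
ee_rot: [[-0.999, -0.051, 0.0], [-0.051, 0.999, 0.0], [-0.0, 0.0, -1.0]]
ft_force: [0.9, -0.5, -0.6]
grip_width: 0.0007
gripper_force: 0.0
```

Run:
```python
from h import *
d=snap('side','pics/s1.png');i=cv2.imread('pics/s1.png')[180:340,190:370];cv2.imwrite('pics/s1c.png',cv2.resize(i,None,fx=3,fy=3,interpolation=2));print(r.get_obs()['position'],r.get_obs()['ft_force'])
```

```text
[ 0.44759322 -0.05892505  0.06772316] [-2.4904158  -0.19114844 -5.77269317]
```

View pics/s1c.png

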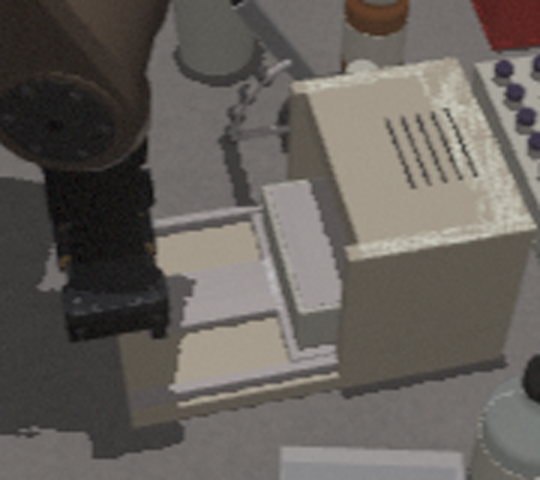

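The gripper hides the tab in this crop. The plate is still partly out, as before, with its front edge near (275,190) and (300,360). There was a small downward force reading, so I'll check the state again.

>>> arm_command([
  {"x": 0, "y": 0, "z": 0, "spin": 0, "claw": -1},
  {"x": 0, "y": 0, "z": 0, "spin": 0, "claw": -1},
])

```text
time: 2.82
position: [0.4499, -0.06, 0.0744]
ee_rot: [[-0.999, -0.051, -0.001], [-0.051, 0.999, 0.0], [0.001, 0.0, -1.0]]
ft_force: [0.4, -0.3, 0.7]
grip_width: 0.0003
gripper_force: 0.0
```

>>> arm_command([
  {"x": 0.3, "y": 0.015, "z": 0, "spin": 0, "claw": -1},
  {"x": 0.3, "y": 0.015, "z": 0, "spin": 0, "claw": -1},
  {"x": 0.3, "y": 0.015, "z": 0, "spin": 0, "claw": -1},
  {"x": 0.3, "y": 0.015, "z": 0, "spin": 0, "claw": -1},
  {"x": 0.3, "y": 0.015, "z": 0, "spin": 0, "claw": -1},
])

```text
time: 3.23
position: [0.5101, -0.0572, 0.076]
ee_rot: [[-0.999, -0.051, 0.001], [-0.051, 0.999, -0.0], [-0.001, -0.0, -1.0]]
ft_force: [-2.8, -0.5, -2.7]
grip_width: 0.0005
gripper_force: 1.7
```

>>> arm_command([
  {"x": 0.1, "y": 0.005, "z": 0, "spin": 0, "claw": -1},
  {"x": 0.1, "y": 0.005, "z": 0, "spin": 0, "claw": -1},
  {"x": 0, "y": 0, "z": 0, "spin": 0, "claw": -1},
])

```text
time: 3.48
position: [0.5185, -0.0573, 0.075]
ee_rot: [[-0.999, -0.051, 0.002], [-0.051, 0.999, -0.0], [-0.002, -0.001, -1.0]]
ft_force: [0.2, 0.5, 0.6]
grip_width: 0.0002
gripper_force: 0.0
```

>>> arm_command([
  {"x": 0.08, "y": 0.004, "z": 0, "spin": 0, "claw": -1},
  {"x": 0.08, "y": 0.004, "z": 0, "spin": 0, "claw": -1},
  {"x": 0.05, "y": 0.003, "z": 0, "spin": 0, "claw": -1},
])

```text
time: 3.73
position: [0.5262, -0.057, 0.0739]
ee_rot: [[-0.999, -0.05, 0.0], [-0.05, 0.999, 0.0], [-0.0, 0.0, -1.0]]
ft_force: [-3.8, -0.7, 1.8]
grip_width: 0.0001
gripper_force: 1.3
```

>>> arm_command([
  {"x": 0.05, "y": 0.003, "z": 0, "spin": 0, "claw": -1},
])

```text
time: 3.82
position: [0.5277, -0.0569, 0.0737]
ee_rot: [[-0.999, -0.05, -0.002], [-0.05, 0.999, 0.0], [0.001, 0.0, -1.0]]
ft_force: [-15.4, -3.5, 11.3]
grip_width: 0.0005
gripper_force: 8.1
```

>>> arm_command([
  {"x": 0.05, "y": 0.003, "z": 0, "spin": 0, "claw": -1},
])

```text
time: 3.9
position: [0.5278, -0.0567, 0.0735]
ee_rot: [[-0.999, -0.051, -0.006], [-0.051, 0.999, 0.001], [0.006, 0.001, -1.0]]
ft_force: [-22.1, -7.6, 18.4]
grip_width: 0.0005
gripper_force: 11.6
```

>>> arm_command([
  {"x": -0.4, "y": -0.02, "z": 0, "spin": 0, "claw": -1},
  {"x": -0.5, "y": -0.02, "z": 0, "spin": 0, "claw": -1},
  {"x": 0, "y": 0, "z": 0.95, "spin": 0, "claw": -1},
  {"x": 0, "y": 0, "z": 0.95, "spin": 0, "claw": -1},
  {"x": 0, "y": 0, "z": 0.95, "spin": 0, "claw": -1},
])

```text
time: 4.32
position: [0.494, -0.0584, 0.1889]
ee_rot: [[-0.999, -0.05, -0.001], [-0.05, 0.999, 0.0], [0.001, 0.0, -1.0]]
ft_force: [1.0, 0.6, 0.3]
grip_width: 0.0003
gripper_force: 0.0
```

>>> arm_command([
  {"x": 0, "y": 0, "z": 0.95, "spin": 0, "claw": -1},
  {"x": 0, "y": 0, "z": 0.95, "spin": -0.038, "claw": -1},
  {"x": 0, "y": 0, "z": 0.95, "spin": -0.0385, "claw": -1},
  {"x": 0, "y": 0, "z": 0.95, "spin": -0.0385, "claw": 0.2},
  {"x": 0, "y": 0, "z": 0, "spin": -0.0385, "claw": 0.2},
])

```text
time: 4.73
position: [0.496, -0.0588, 0.3467]
ee_rot: [[-0.905, 0.424, 0.011], [0.424, 0.906, -0.003], [-0.011, 0.002, -1.0]]
ft_force: [-0.3, 0.0, -0.1]
grip_width: 0.009
gripper_force: 0.0
```

>>> arm_command([
  {"x": 0, "y": 0, "z": 0, "spin": -0.0385, "claw": 0.2},
  {"x": 0, "y": 0, "z": 0, "spin": -0.0385, "claw": 0.2},
  {"x": 0, "y": 0, "z": 0, "spin": -0.0385, "claw": 0.2},
  {"x": 0, "y": 0, "z": 0, "spin": -0.0385, "claw": 0.2},
  {"x": 0, "y": 0, "z": 0, "spin": -0.0385, "claw": 0.2},
])

```text
time: 5.15
position: [0.4945, -0.0584, 0.3397]
ee_rot: [[-0.504, 0.864, 0.001], [0.864, 0.504, -0.0], [-0.0, 0.001, -1.0]]
ft_force: [0.1, -0.5, 1.0]
grip_width: 0.0415
gripper_force: 0.0
```

>>> arm_command([
  {"x": 0, "y": 0, "z": 0, "spin": -0.0385, "claw": 0.2},
  {"x": 0, "y": 0, "z": 0, "spin": -0.0385, "claw": 0.2},
  {"x": 0, "y": 0, "z": 0, "spin": -0.0385, "claw": 0.2},
  {"x": 0, "y": 0, "z": 0, "spin": -0.0385, "claw": 0.2},
  {"x": 0, "y": 0, "z": 0, "spin": 0, "claw": 0.2},
])

```text
time: 5.57
position: [0.4945, -0.0584, 0.3397]
ee_rot: [[-0.044, 0.999, 0.001], [0.999, 0.044, -0.0], [-0.0, 0.001, -1.0]]
ft_force: [0.6, -0.2, -0.0]
grip_width: 0.0565
gripper_force: 0.0
```

Run:
```python
from h import *
d=snap('side','pics/s2.png');i=cv2.imread('pics/s2.png')[100:325,190:390];cv2.imwrite('pics/s2c.png',cv2.resize(i,None,fx=2.6,fy=2.6,interpolation=2))
from fit import W,q
for p in((-.105,.03,.07),(-.105,-.03,.07),(-.075,.16,.24)):print((np.array(proj(d,W(q,p)))-[190,100])*2.6)
```

```text
[192.94929067 405.08652261]
[206.19292395 458.0347839 ]
[196.02553309 167.16917112]
```

View pics/s2c.png

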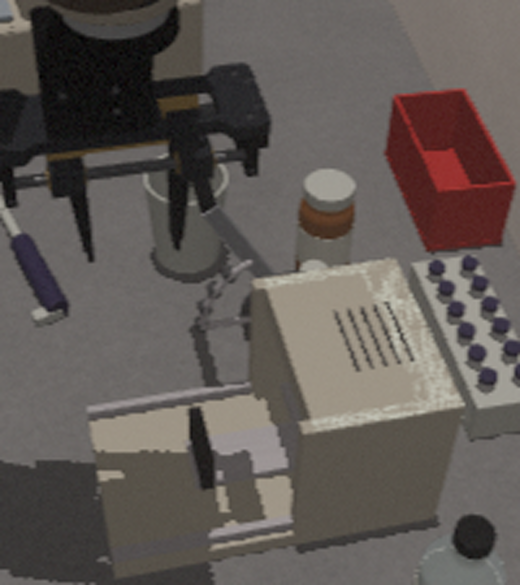

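The carriage is home: the tab spans (192,405) to (208,487), which matches the predicted home position of (193,405) to (206,458). Next, the grip.

>>> arm_command([
  {"x": 0.36, "y": 0.87, "z": 0, "spin": 0, "claw": 0.2},
  {"x": 0.36, "y": 0.87, "z": 0, "spin": 0, "claw": 0.2},
  {"x": 0.36, "y": 0.87, "z": 0, "spin": 0, "claw": 0.2},
  {"x": 0.36, "y": 0.87, "z": 0, "spin": 0, "claw": 0.2},
  {"x": 0.36, "y": 0.87, "z": 0, "spin": 0, "claw": 0.2},
])

```text
time: 6.03
position: [0.5667, 0.1174, 0.3397]
ee_rot: [[-0.055, 0.998, 0.001], [0.998, 0.055, 0.0], [-0.0, 0.001, -1.0]]
ft_force: [0.5, 0.0, 0.4]
grip_width: 0.0574
gripper_force: 0.0
```

>>> arm_command([
  {"x": 0, "y": 0, "z": 0, "spin": 0, "claw": 0.2},
  {"x": 0, "y": 0, "z": -0.5, "spin": 0, "claw": 0.2},
  {"x": 0, "y": 0, "z": -0.5, "spin": 0, "claw": 0.2},
  {"x": 0, "y": 0, "z": -0.5, "spin": 0, "claw": 0.2},
  {"x": 0, "y": 0, "z": -0.5, "spin": 0, "claw": 0.2},
])

```text
time: 6.45
position: [0.5662, 0.1156, 0.2588]
ee_rot: [[-0.055, 0.998, 0.001], [0.998, 0.055, 0.0], [-0.0, 0.001, -1.0]]
ft_force: [0.7, 0.3, 0.6]
grip_width: 0.0572
gripper_force: 0.0
```

>>> arm_command([
  {"x": 0, "y": 0, "z": -0.5, "spin": 0, "claw": 0.2},
  {"x": 0, "y": 0, "z": 0, "spin": 0, "claw": 0.2},
])

```text
time: 6.62
position: [0.565, 0.1153, 0.2362]
ee_rot: [[-0.054, 0.999, -0.005], [0.999, 0.054, -0.001], [-0.0, -0.005, -1.0]]
ft_force: [-1.0, 0.1, -0.2]
grip_width: 0.0567
gripper_force: 0.0
```

Run:
```python
from h import *
d=snap('side','pics/s3.png');i=cv2.imread('pics/s3.png')[80:280,190:390];cv2.imwrite('pics/s3c.png',cv2.resize(i,None,fx=2.6,fy=2.6,interpolation=2))
```

```text
(no output)
```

View pics/s3c.png

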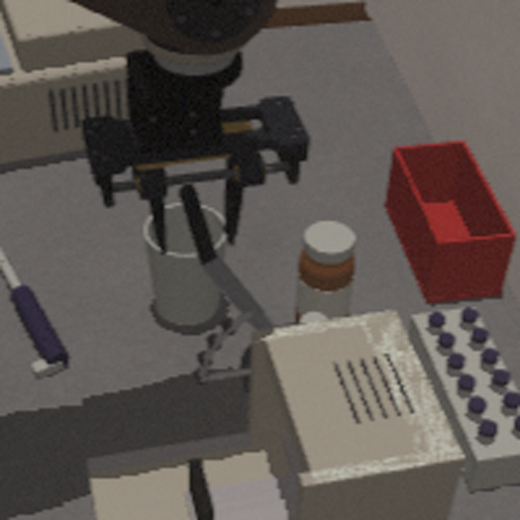

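The grip bar, from (185,190) to (205,260), lies between the two fingers. I'll close on it.

>>> arm_command([
  {"x": 0, "y": 0, "z": 0, "spin": 0, "claw": -1},
  {"x": 0, "y": 0, "z": 0, "spin": 0, "claw": -1},
  {"x": 0, "y": 0, "z": 0, "spin": 0, "claw": -1},
  {"x": 0, "y": 0, "z": 0, "spin": 0, "claw": -1},
  {"x": 0, "y": 0, "z": 0, "spin": 0, "claw": -1},
])

```text
time: 7.08
position: [0.5663, 0.1157, 0.2403]
ee_rot: [[-0.05, 0.999, 0.001], [0.999, 0.05, 0.0], [0.0, 0.001, -1.0]]
ft_force: [-0.0, 0.2, 0.6]
grip_width: 0.029
gripper_force: 0.0
```

>>> arm_command([
  {"x": 0, "y": 0, "z": 0, "spin": 0, "claw": -1},
  {"x": 0, "y": 0, "z": 0, "spin": 0, "claw": -1},
  {"x": 0, "y": 0, "z": 0, "spin": 0, "claw": -1},
])

```text
time: 7.33
position: [0.5663, 0.1157, 0.2398]
ee_rot: [[-0.05, 0.999, 0.001], [0.999, 0.05, 0.0], [0.0, 0.001, -1.0]]
ft_force: [0.6, 0.4, 1.6]
grip_width: 0.0154
gripper_force: 30.0
```

>>> arm_command([
  {"x": -0.275, "y": -0.013, "z": -0.175, "spin": 0, "claw": -1},
  {"x": -0.26, "y": -0.012, "z": -0.2, "spin": 0, "claw": -1},
  {"x": -0.2425, "y": -0.012, "z": -0.22, "spin": 0, "claw": -1},
  {"x": -0.22, "y": -0.011, "z": -0.2425, "spin": 0, "claw": -1},
  {"x": -0.2, "y": -0.01, "z": -0.26, "spin": 0, "claw": -1},
])

```text
time: 7.75
position: [0.5193, 0.1137, 0.1965]
ee_rot: [[-0.05, 0.999, 0.005], [0.999, 0.05, 0.001], [0.001, 0.005, -1.0]]
ft_force: [7.9, 1.8, 4.2]
grip_width: 0.0156
gripper_force: 30.0
```

>>> arm_command([
  {"x": -0.175, "y": -0.008, "z": -0.275, "spin": 0, "claw": -1},
  {"x": -0.1225, "y": -0.006, "z": -0.23, "spin": 0, "claw": -1},
  {"x": -0.1075, "y": -0.005, "z": -0.24, "spin": 0, "claw": -1},
  {"x": 0, "y": 0, "z": 0, "spin": 0, "claw": -1},
  {"x": 0, "y": 0, "z": 0, "spin": 0, "claw": -1},
])

```text
time: 8.17
position: [0.5029, 0.113, 0.1661]
ee_rot: [[-0.05, 0.999, 0.002], [0.999, 0.05, 0.001], [0.001, 0.002, -1.0]]
ft_force: [3.5, 4.0, 1.2]
grip_width: 0.0152
gripper_force: 30.0
```

>>> arm_command([
  {"x": -0.065, "y": -0.003, "z": -0.1825, "spin": 0, "claw": -1},
  {"x": -0.0775, "y": -0.004, "z": -0.25, "spin": 0, "claw": -1},
  {"x": -0.045, "y": -0.002, "z": -0.19, "spin": 0, "claw": -1},
  {"x": 0, "y": 0, "z": 0, "spin": 0, "claw": -1},
  {"x": 0, "y": 0, "z": 0, "spin": 0, "claw": -1},
])

```text
time: 8.58
position: [0.4952, 0.1126, 0.1409]
ee_rot: [[-0.05, 0.999, 0.001], [0.999, 0.05, 0.001], [0.0, 0.001, -1.0]]
ft_force: [3.4, 5.0, 2.3]
grip_width: 0.0151
gripper_force: 30.0
```

>>> arm_command([
  {"x": 0.01, "y": 0, "z": 0.06, "spin": 0, "claw": -1},
  {"x": 0.02, "y": 0, "z": 0.075, "spin": 0, "claw": -1},
  {"x": 0, "y": 0, "z": 0, "spin": 0, "claw": -1},
])

```text
time: 8.83
position: [0.4967, 0.1126, 0.1467]
ee_rot: [[-0.05, 0.999, 0.002], [0.999, 0.05, 0.001], [0.001, 0.002, -1.0]]
ft_force: [5.5, 5.2, -2.3]
grip_width: 0.0155
gripper_force: 30.0
```

>>> arm_command([
  {"x": 0, "y": 0, "z": 0, "spin": 0, "claw": 0.2},
  {"x": 0, "y": 0, "z": 0, "spin": 0, "claw": 0.2},
  {"x": 0, "y": 0, "z": 0, "spin": 0, "claw": 0.2},
  {"x": 0, "y": 0, "z": 0, "spin": 0, "claw": 0.2},
  {"x": 0, "y": 0, "z": 0, "spin": 0, "claw": 0.2},
])

```text
time: 9.25
position: [0.4955, 0.1121, 0.1463]
ee_rot: [[-0.05, 0.999, -0.001], [0.999, 0.05, -0.0], [-0.0, -0.001, -1.0]]
ft_force: [-0.4, -0.1, 1.1]
grip_width: 0.0433
gripper_force: 0.0
```

Run:
```python
from h import *
d=snap('side','pics/s4.png');i=cv2.imread('pics/s4.png')[80:300,180:380];cv2.imwrite('pics/s4c.png',cv2.resize(i,None,fx=2.6,fy=2.6,interpolation=2))
from fit import W,q
for e in(15,30):
  a=np.radians(e);print(e,[((np.array(proj(d,W(q,(-.15*np.cos(a),y,.11+.15*np.sin(a)))))-[180,80])*2.6).round() for y in(.115,.205)])
```

```text
15 [array([157., 338.]), array([143., 273.])]
30 [array([172., 307.]), array([156., 242.])]
```

View pics/s4c.png

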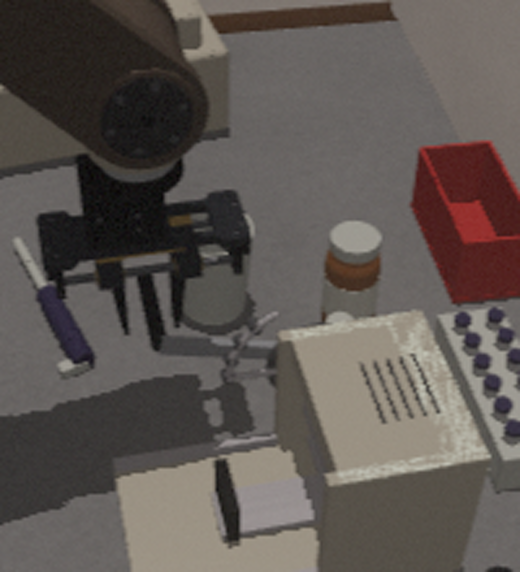

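The lever is latched in notch 3: the bar, from (145,275) to (157,345), coincides with the predicted 15° position. I'll retreat and go to the button.

>>> arm_command([
  {"x": 0, "y": 0, "z": 0.5, "spin": 0, "claw": 0.2},
  {"x": 0, "y": 0, "z": 0.9, "spin": 0, "claw": 0.2},
  {"x": 0, "y": 0, "z": 0.9, "spin": 0, "claw": 0.2},
  {"x": 0, "y": 0, "z": 0.9, "spin": 0, "claw": 0.2},
  {"x": 0, "y": 0, "z": 0.8, "spin": 0, "claw": -1},
])

```text
time: 9.72
position: [0.4955, 0.1122, 0.3088]
ee_rot: [[-0.05, 0.999, 0.001], [0.999, 0.05, 0.0], [-0.0, 0.001, -1.0]]
ft_force: [0.6, 0.2, 0.6]
grip_width: 0.0543
gripper_force: 0.0
```

>>> arm_command([
  {"x": 0.35, "y": -0.038, "z": 0, "spin": 0.0385, "claw": -1},
  {"x": 0.35, "y": -0.038, "z": 0, "spin": 0.0385, "claw": -1},
  {"x": 0.35, "y": -0.038, "z": 0, "spin": 0.0385, "claw": -1},
  {"x": 0.35, "y": -0.038, "z": 0, "spin": 0.0385, "claw": -1},
  {"x": 0.35, "y": -0.038, "z": 0, "spin": 0.0385, "claw": -1},
])

```text
time: 10.13
position: [0.5662, 0.1045, 0.3065]
ee_rot: [[-0.614, 0.79, -0.0], [0.79, 0.614, 0.0], [0.0, -0.0, -1.0]]
ft_force: [-0.6, 0.2, 0.2]
grip_width: 0.0223
gripper_force: 0.0
```

>>> arm_command([
  {"x": 0.35, "y": -0.038, "z": 0, "spin": 0.0385, "claw": -1},
  {"x": 0.35, "y": -0.038, "z": 0, "spin": 0.0385, "claw": -1},
  {"x": 0.35, "y": -0.038, "z": 0, "spin": 0.0385, "claw": -1},
  {"x": 0.35, "y": -0.038, "z": 0, "spin": 0.0385, "claw": -1},
  {"x": 0.35, "y": -0.038, "z": 0, "spin": 0.0385, "claw": -1},
])

```text
time: 10.55
position: [0.6363, 0.0969, 0.3062]
ee_rot: [[-0.954, 0.301, -0.0], [0.301, 0.954, -0.0], [0.0, -0.0, -1.0]]
ft_force: [0.3, -0.0, 0.3]
grip_width: 0.0006
gripper_force: 0.0
```

>>> arm_command([
  {"x": 0.35, "y": -0.038, "z": 0, "spin": 0.0385, "claw": -1},
  {"x": 0.35, "y": -0.038, "z": 0, "spin": 0.0385, "claw": -1},
  {"x": 0.35, "y": -0.038, "z": 0, "spin": 0.038, "claw": -1},
  {"x": 0, "y": 0, "z": 0, "spin": 0, "claw": -1},
  {"x": 0, "y": 0, "z": 0, "spin": 0, "claw": -1},
])

```text
time: 10.97
position: [0.6776, 0.0923, 0.3057]
ee_rot: [[-0.999, -0.046, -0.001], [-0.046, 0.999, 0.0], [0.001, 0.0, -1.0]]
ft_force: [-0.4, -0.3, 0.6]
grip_width: 0.0006
gripper_force: 0.0
```

>>> arm_command([
  {"x": 0, "y": 0, "z": -0.85, "spin": 0, "claw": -1},
  {"x": 0, "y": 0, "z": -0.85, "spin": 0, "claw": -1},
  {"x": 0, "y": 0, "z": -0.85, "spin": 0, "claw": -1},
  {"x": 0, "y": 0, "z": -0.8, "spin": 0, "claw": -1},
  {"x": 0, "y": 0, "z": -0.4, "spin": 0, "claw": -1},
])

```text
time: 11.38
position: [0.6754, 0.0925, 0.1528]
ee_rot: [[-0.999, -0.046, -0.005], [-0.046, 0.999, -0.0], [0.005, 0.0, -1.0]]
ft_force: [0.8, 0.3, -0.7]
grip_width: 0.0004
gripper_force: 0.0
```

>>> arm_command([
  {"x": 0, "y": 0, "z": 0, "spin": 0, "claw": -1},
  {"x": 0, "y": 0, "z": 0, "spin": 0, "claw": -1},
  {"x": 0, "y": 0, "z": 0, "spin": 0, "claw": -1},
])

```text
time: 11.63
position: [0.6781, 0.0926, 0.1583]
ee_rot: [[-0.999, -0.049, 0.002], [-0.049, 0.999, 0.0], [-0.002, 0.0, -1.0]]
ft_force: [0.0, -0.2, 0.5]
grip_width: 0.0005
gripper_force: 0.0
```

Run:
```python
from h import *
d=snap('side','pics/s5.png');i=cv2.imread('pics/s5.png')[80:300,180:380];cv2.imwrite('pics/s5c.png',cv2.resize(i,None,fx=2.6,fy=2.6,interpolation=2))
```

```text
(no output)
```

View pics/s5c.png

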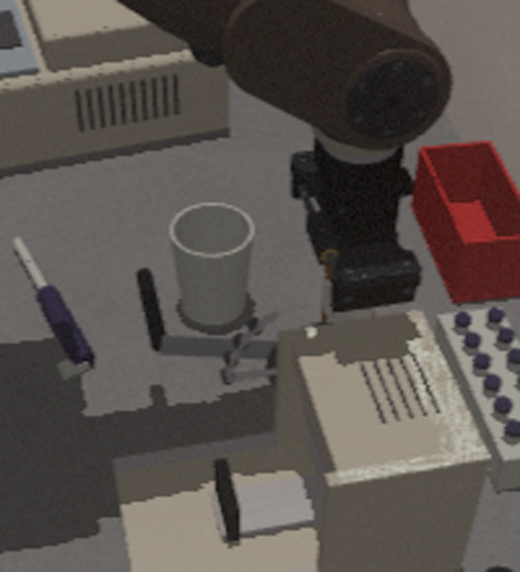

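The lever still holds in notch 3, with its bar from (145,270) to (157,345), and the gripper is over the button. I'll press slowly.

>>> arm_command([
  {"x": 0, "y": 0, "z": -0.2, "spin": 0, "claw": -1},
  {"x": 0, "y": 0, "z": -0.2, "spin": 0, "claw": -1},
  {"x": 0, "y": 0, "z": -0.08, "spin": 0, "claw": -1},
  {"x": 0, "y": 0, "z": 0, "spin": 0, "claw": -1},
])

```text
time: 12.02
position: [0.6774, 0.0925, 0.1364]
ee_rot: [[-0.999, -0.05, -0.001], [-0.05, 0.999, 0.0], [0.001, 0.0, -1.0]]
ft_force: [-0.9, 0.3, 2.6]
grip_width: 0.0001
gripper_force: 1.1
```

>>> arm_command([
  {"x": 0, "y": 0, "z": -0.05, "spin": 0, "claw": -1},
  {"x": 0, "y": 0, "z": -0.05, "spin": 0, "claw": -1},
  {"x": 0, "y": 0, "z": 0, "spin": 0, "claw": -1},
])

```text
time: 12.27
position: [0.6778, 0.0925, 0.1332]
ee_rot: [[-0.999, -0.05, 0.0], [-0.05, 0.999, 0.0], [-0.0, 0.0, -1.0]]
ft_force: [-0.1, -0.4, 2.6]
grip_width: 0.0006
gripper_force: 1.4
```

>>> arm_command([
  {"x": 0, "y": 0, "z": -0.04, "spin": 0, "claw": -1},
  {"x": 0, "y": 0, "z": -0.03, "spin": 0, "claw": -1},
  {"x": 0, "y": 0, "z": 0, "spin": 0, "claw": -1},
])

```text
time: 12.52
position: [0.678, 0.0926, 0.132]
ee_rot: [[-0.999, -0.05, 0.001], [-0.05, 0.999, 0.0], [-0.001, 0.0, -1.0]]
ft_force: [-4.7, 1.4, 12.3]
grip_width: 0.0007
gripper_force: 6.2
```

>>> arm_command([
  {"x": 0, "y": 0, "z": 0, "spin": 0, "claw": -1},
  {"x": 0, "y": 0, "z": 0, "spin": 0, "claw": -1},
  {"x": 0, "y": 0, "z": 0, "spin": 0, "claw": -1},
  {"x": 0, "y": 0, "z": 0, "spin": 0, "claw": -1},
  {"x": 0, "y": 0, "z": 0, "spin": 0, "claw": -1},
])

```text
time: 12.93
position: [0.678, 0.0926, 0.132]
ee_rot: [[-0.999, -0.05, 0.002], [-0.05, 0.999, 0.0], [-0.002, 0.0, -1.0]]
ft_force: [-5.2, 1.1, 12.3]
grip_width: 0.0005
gripper_force: 6.2
```

>>> arm_command([
  {"x": 0, "y": 0, "z": 0.3, "spin": 0, "claw": -1},
  {"x": 0, "y": 0, "z": 0.8, "spin": 0, "claw": -1},
  {"x": 0, "y": 0, "z": 0.9, "spin": 0, "claw": -1},
  {"x": 0, "y": 0, "z": 0.9, "spin": 0, "claw": -1},
  {"x": 0, "y": 0, "z": 0.9, "spin": 0, "claw": -1},
])

```text
time: 13.35
position: [0.6774, 0.0924, 0.2844]
ee_rot: [[-0.999, -0.05, -0.0], [-0.05, 0.999, 0.0], [0.0, 0.0, -1.0]]
ft_force: [0.6, 0.2, -0.5]
grip_width: 0.0008
gripper_force: 0.0
```

>>> arm_command([
  {"x": 0, "y": 0, "z": 0.5, "spin": 0, "claw": -1},
  {"x": 0, "y": 0, "z": 0, "spin": 0, "claw": -1},
  {"x": 0, "y": 0, "z": 0, "spin": 0, "claw": -1},
])

```text
time: 13.6
position: [0.6778, 0.0924, 0.3036]
ee_rot: [[-0.999, -0.05, 0.002], [-0.05, 0.999, 0.0], [-0.002, -0.0, -1.0]]
ft_force: [-0.1, -0.1, -1.2]
grip_width: 0.0008
gripper_force: 0.0
```

Run:
```python
from h import *
d=snap('side','pics/s6.png');i=cv2.imread('pics/s6.png')[80:300,180:380];cv2.imwrite('pics/s6c.png',cv2.resize(i,None,fx=2.6,fy=2.6,interpolation=2))
```

```text
(no output)
```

View pics/s6c.png

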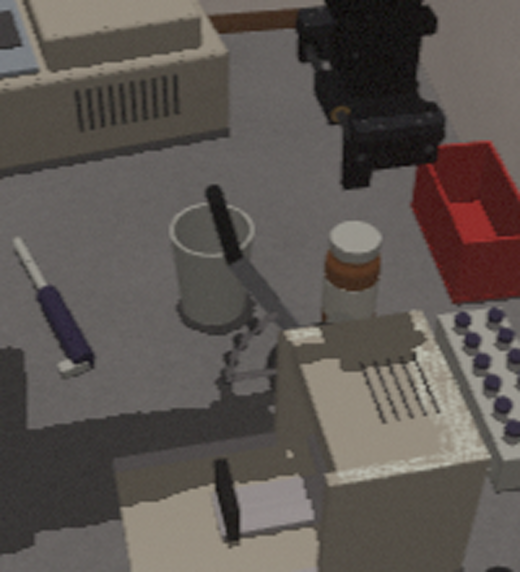

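The lever is back at rest, with its bar from (213,190) to (235,260) as at the start. The tab is still home at (227,500), the bystanders have not moved, and the gripper is clear. I'll hand in.

```bash
python3 -c "
from workcell import r
print(r.finish_job())"
```

```text
the job is handed in; nothing more can be done
None
```

I handed the job in at about 13.6 s of robot time: the last picture shows the carriage home, the lever back at rest after latching in its third notch and being released with the button, and the visible bystanders unmoved. The hand-in call gave no verdict.

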